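# Lock the part carrier in the dispenser's docking fixture

### The arm

A 7-joint arm with a two-finger parallel gripper is mounted at the origin on the work surface. World frame = base frame: x ahead of the robot, y to its left, z up, the work surface at z = 0. Lengths are in m, angles in rad, forces in N, time in s.
With the tool pointing down it reaches from about 0.425 to 0.825 m from the base axis. Payload 3.6 kg.
Tool frame: the origin (TCP) lies where the fingers leave the gripper's body, on its centre line; the fingertips stand 73 mm ahead of it and the grasp point (between the pads) lies 54 mm ahead of it; x points along the fingers, y is the direction in which the jaws open and shut, and the axes are right-handed (so a half turn about x gives the same grasp; the last joint's range is limited). The gripper opens to 85 mm and grips with 20 to 120 N. Pads are 22 mm wide; open, the fingers measure 114 mm over their backs; the gripper's body (76 mm by 85 mm) begins 54 mm behind the grasp point. The pads swing forward as they close: fully open they stand 13 mm farther back than shut.
Start: joints at [1.075, 0.615, -0.013, 1.423, 0.008, 1.103, -0.04], TCP at [0.294, -0.58, 0.304] pointing down, gripper open.
Joint ranges: [-3.12, 3.12], [-0.3, 2.06], [-1.34, 1.32], [0.26, 2.42], [-1.36, 4.5], [0.01, 1.98], [-2.84, 2.84]. Speed limits (rad/s): [2.79, 2.79, 3.14, 3.14, 3.14, 3.14, 3.14].

### API

Orientations are given as a unit quaternion [x, y, z, w].
In Python, from station import arm, snapshot, camera_info, ticket gives the robot as it stands. Calls block until the motion is done:
- arm.movep(position, orientation): joint-space move of the TCP to a pose.
- arm.line_to(position, velocity=0.15, ori=None): straight line of the TCP; ori=None keeps the orientation; velocity is the mean speed in m/s.
- arm.move_j(angles): joint-space move.
- arm.move_gripper(opening, effort=None): opening from 0.0 (shut) to 1.0 (fully open); effort is the grip in N (None keeps the last); returns when the fingers have stopped.
- arm.pause(seconds).
- arm.ik(position, orientation): joint angles nearest the present ones, or None.
- snapshot(name): name is "scene" or "top" or "wrist"; returns the picture (384x512x3 uint8, blue, green, red); there is no depth.
- camera_info(name): a dict with "fx", "fy", "cx", "cy" (pixels), "R" (3x3) and "t" (3): a world point X has camera coordinates R X + t; the wrist camera has in their place "T_tool_cam" (4x4, takes a point from camera to tool coordinates, whose origin is the TCP and whose axes are the tool frame's). Camera axes: x right, y down, z forward; pixel columns grow to the right and rows downward; lengths in m; the calibration is good to about 2 mm. A picture is of the moment at which its call begins: read the wrist's pose just before it. camera_info takes no time and is no camera call.
A pose or a line that the arm cannot do raises arm.MotionError and nothing moves.
- ticket.finish_job(): hands the job in, once; it reports no verdict.
Readings, each from a call of its own:
- arm.read_time(): time.
- arm.read_joint_positions(): joint angles.
- arm.read_dq(): joint speeds.
- arm.read_effort(): joint torques, N m.
- arm.read_tool_pos(): TCP position.
- arm.read_eef_rot(): TCP orientation.
- arm.read_ft_force(): force on the tool from outside, world axes, zero at the start.
- arm.read_wrist_torque(): the same for the moment, N m.
- arm.read_opening(): opening from 0.0 (shut) to 1.0 (fully open).
Only numpy, scipy, OpenCV 4.12 (cv2) and the standard library are available. Lean on these libraries where they do the work, as an engineer would, in place of code of your own. Each camera call takes 0.05 s, during which the arm holds its last target.

### The job

Push the part carrier along its channel until it is fully home against the end stop, then push the sprung stand over its dead centre so that it snaps down behind the carrier, and finally press down on the snapped stand against its stop with about 10 N for half a second to prove it, then let go. Keep every push gentle, never above 18 N on the carrier or on the stand, and leave the cup, jar and wrench beside the fixture alone.

Things in the scene. Friction and masses are not known exactly. Their poses are not given: they have to be found in the camera images.
- dock: Docking fixture fixed to the bench: base 300 x 170 mm (x -70 to +230), its aluminium plate top 20 mm above the bench. Origin on the bench below the stand's hinge axis, mid-width. x: the way the carrier slides home (away from the robot), y across, z up. Rails 14 mm high, 83 mm apart inside, run x 52 to 207 mm; end stop face at x 199.5 mm, 26 mm high. Hinge posts at x 0, y +-40 mm.
- under_hinge (a point): Point on the plate straight below the stand's hinge axis, mid-width (20 mm above the bench). The level hinge shaft, 10 mm thick along the fixture's y, sits in two posts clamped by hand at a height that is NOT measured: the axis is 50 to 66 mm above the bench, different each time (call it H). Must be felt or seen. If the carrier is over 3 mm short of home the stand's foot lands on it and cannot close.
- stand (a joint): Angle of the sprung stand (rad). 0: open stop, leaning back 0.6 to the robot's side; 0.6: upright; 2.17: far stop, lying level behind the carrier. Over-centre spring: drives it back to 0 below 0.68 and on to 2.17 above. Holding it off the open stop takes 5 N at the bar along its arc; nearer the hinge far more. A dead level push rubs on the bar and can pass 18 N: go up and over with the bar.
- under_bar (a point): Point on the plate (20 mm above the bench, dock x 110 mm) below the stand's cross-bar once snapped; the bar's top is then at H + 6 mm. Steel bar, 12 mm thick, 64 mm long along y, 110 mm from the hinge on an arm 26 mm wide, 8 mm thick; open it is at dock x -62 mm, height H + 91 mm. A foot plate 50 mm wide juts 24 mm from the bar, away from the robot (down, once snapped). The stop is rigid.
- carrier_back (a point): Middle of the top edge of the carrier's back face, towards the robot: a flat face 80 mm wide, 20 to 50 mm above the bench, to push on. The carrier is a loose brown tray 80 x 80 mm, base 12 mm thick, 0.21 to 0.42 kg, four small black housings on it, sliding on the plate between the rails. It starts 20 to 48 mm short of home.
- home (a point): Where carrier_back lies when the carrier is fully home against the end stop (fixed on the fixture: dock x = 119.5 mm, 50 mm above the bench).
- cup: Bystander: steel cup 68 mm across, 55 mm high, at the fixture's left (+y) side; origin at its underside. Leave alone.
- jar: Bystander: jar 52 mm across, 85 mm high, at the fixture's right (-y) side; origin at its underside. Leave alone.
- wrench: Bystander: wrench 150 mm long lying at the fixture's right (-y) side. Leave alone.
Mind the look-alikes: they are no part of the job. What is meant by the part that bears carrier_back is not red, and is the smaller of those in its own colour.

How it is judged:
By the outcome, as a careful person would: the job done as asked, in the order asked, and still so for the second after the job is handed in, with the robot touching nothing.
It also fails if it takes over 61 s, if anything falls off the work surface, if the arm or the gripper's body presses on something with over 40 N, if the wrist force passes 120 N, or if a joint passes its speed limit or range.

## Working session

There is one attempt and no reset: what is moved stays moved. The work goes in short steps, each a Python script; the robot and the scene stay as the last script left them, time stands still between calls to the robot, and variables do not carry over. Pictures are saved under pics/ and viewed, and the job is handed in when it is done.

```bash
ls; mkdir -p pics
python3 - <<'E'
from station import arm, snapshot, camera_info
import cv2
for n in ("scene","top","wrist"):
    cv2.imwrite(f"pics/{n}0.png",snapshot(n)); print(n,camera_info(n))
print(arm.read_time(),arm.read_tool_pos(),arm.read_eef_rot(),arm.read_ft_force())
E
```

```text
pics
scene {'fx': 467.95055697798216, 'fy': 467.95055697798216, 'cx': 257.9712380389809, 'cy': 199.96316064453745, 'R': array([[-0.82263203,  0.56828398,  0.01816201],
       [ 0.39380315,  0.59251757, -0.70273893],
       [-0.41011659, -0.5709433 , -0.71121596]]), 't': array([ 0.53707694, -0.22044823,  1.44695475])}
top {'fx': 365.74814411504263, 'fy': 365.74814411504263, 'cx': 257.8805333228564, 'cy': 190.2524899689551, 'R': array([[ 0.00600785, -0.99991133, -0.01188459],
       [-0.98108058, -0.00359404, -0.19356649],
       [ 0.19350661,  0.01282266, -0.98101517]]), 't': array([0.03684814, 0.66902786, 0.76251742])}
wrist {'fx': 335.92175866139814, 'fy': 335.92175866139814, 'cx': 255.77892774742674, 'cy': 194.22970189315654, 'T_tool_cam': array([[-1.37457144e-03, -3.09308440e-01,  9.50960777e-01,
        -7.00555299e-02],
       [ 9.99999040e-01, -2.58514391e-04,  1.36136996e-03,
         2.14354280e-04],
       [-1.75246172e-04,  9.50961735e-01,  3.09308499e-01,
        -7.89079130e-02],
       [ 0.00000000e+00,  0.00000000e+00,  0.00000000e+00,
         1.00000000e+00]])}
0.15 [ 0.29409393 -0.5791607   0.3030114 ] [-0.68751698 -0.16528864  0.68784227 -0.16393011] [-0.03927341 -0.39945212  0.14614046]
```

View pics/scene0.png

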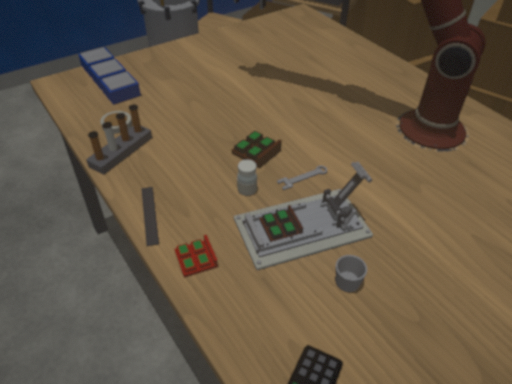

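View pics/top0.png

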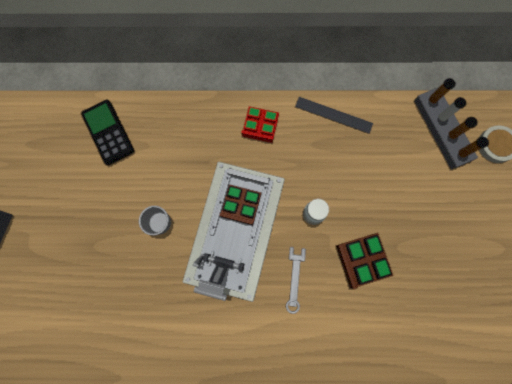

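The fixture is in the middle of the top view (about px 185-283, 165-300). It carries the brown tray at (241,205) and the stand's bar at (213,290). The larger brown tray at (365,260) and the red one at (261,125) are look-alikes. I'll enlarge the fixture.

Run:
```python
import cv2
a=cv2.imread("pics/top0.png")[155:310,170:300]; cv2.imwrite("pics/c1.png",cv2.resize(a,None,fx=3.8,fy=3.8,interpolation=cv2.INTER_CUBIC))
a=cv2.imread("pics/scene0.png")[155:275,225:385]; cv2.imwrite("pics/c2.png",cv2.resize(a,None,fx=5,fy=5,interpolation=cv2.INTER_CUBIC))
```

```text
(no output)
```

View pics/c1.png

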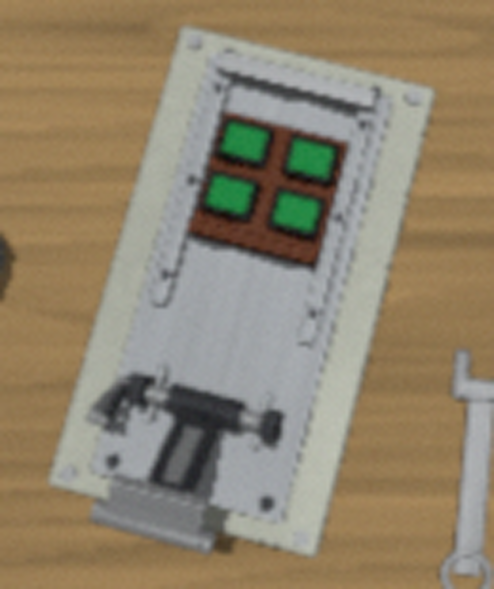

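View pics/c2.png

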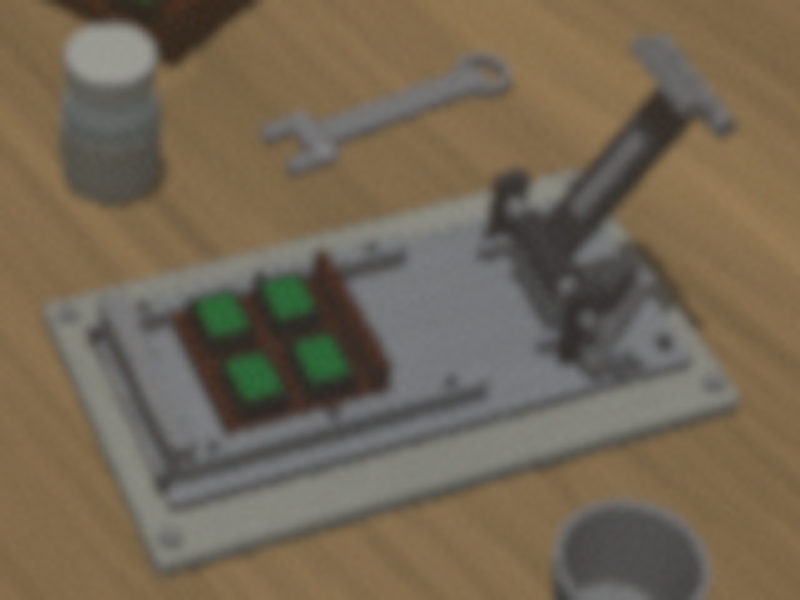

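```bash
cat > h.py <<'E'
import numpy as np, cv2
from scipy.optimize import least_squares
from station import camera_info
CI={n:camera_info(n) for n in("top","scene")}
def proj(n,X):
    c=CI[n]; p=np.atleast_2d(X)@np.array(c["R"]).T+c["t"]
    return np.c_[c["fx"]*p[:,0]/p[:,2]+c["cx"],c["fy"]*p[:,1]/p[:,2]+c["cy"]]
def T(p,L):
    c,s=np.cos(p[2]),np.sin(p[2]); L=np.atleast_2d(L)
    return np.c_[p[0]+c*L[:,0]-s*L[:,1],p[1]+s*L[:,0]+c*L[:,1],L[:,2]]
E
python3 - <<'E'
from h import *
src=lambda P,s,o:(np.array(P)+.5)/s-.5+o
top=src([(183,28),(435,92),(50,484),(316,554)],3.8,(170,155))
sc=src([(165,572),(45,303),(738,405),(572,172)],5,(225,155))
tb=src([(94,518),(212,549)],3.8,(170,155)); sb=src([(728,128),(640,45)],5,(225,155))
tc=src([(190,238),(317,268)],3.8,(170,155)); scx=src([(388,382),(322,250)],5,(225,155))
def pts(q):
    z=q[3];B=np.array([(.23,.085,z),(.23,-.085,z),(-.07,.085,z),(-.07,-.085,z)])
    bar=np.array([(-.062,.032,q[4]+.091),(-.062,-.032,q[4]+.091)])
    car=np.array([(.1195-q[5],.04,.05),(.1195-q[5],-.04,.05)])
    return B,bar,car
def f(q,scene=True):
    B,bar,car=[T(q,x) for x in pts(q)]
    r=[proj("top",B)-top,proj("top",bar)-tb,proj("top",car)-tc,proj("scene",B)-sc,proj("scene",bar)-sb,proj("scene",car)-scx]
    return np.concatenate(r).ravel()
q0=[.5,.05,-.2,.015,.058,.03]
s=least_squares(f,q0,loss='soft_l1'); print(s.x.round(4)); print(f(s.x).reshape(-1,2).round(1))
E
```

```text
[ 0.5084  0.1148 -0.2506  0.0042  0.0502  0.0194]
[[ 0.2 -0.1]
 [ 0.6 -0.2]
 [-0.1  0.5]
 [ 0.5  1.5]
 [ 0.4 -1.6]
 [ 0.9 -1.1]
 [-0.7 -2.8]
 [-0.2 -1.8]
 [-0.5  0.1]
 [-0.1  1.5]
 [ 1.2 -0.3]
 [ 1.9  0.2]
 [-0.   0.3]
 [ 4.  -0.5]
 [ 1.  -3.9]
 [ 0.8 -0.8]]
```

```bash
cat >> h.py <<'E'
from scipy.spatial.transform import Rotation as Ro
def ori(yaw):
    x=np.array([0,0,-1.]); y=np.array([-np.sin(yaw),np.cos(yaw),0]); z=np.cross(x,y)
    return Ro.from_matrix(np.c_[x,y,z]).as_quat()
P0=[.5084,.1148,-.2506]
E
python3 - <<'E'
from h import *
from station import arm,snapshot
print(Ro.from_quat(arm.read_eef_rot()).as_matrix().round(2))
p=T(P0,[.03,0,.33])[0]
print(p,arm.ik(p,ori(P0[2])),arm.ik(T(P0,[.11,0,.11])[0],ori(P0[2])),arm.ik(T(P0,[-.08,0,.22])[0],ori(P0[2])))
t=arm.read_time()
arm.movep(p,ori(P0[2])); print(arm.read_time()-t)
arm.move_gripper(0.0); print(arm.read_time()-t)
a=arm.read_tool_pos();r=arm.read_eef_rot();im=snapshot("wrist")
np.savez("w1.npz",a=a,r=r);cv2.imwrite("pics/w1.png",im); cv2.imwrite("pics/w1b.png",cv2.resize(im,None,fx=1.5625,fy=1.5625,interpolation=cv2.INTER_CUBIC))
print(a,arm.read_ft_force(),arm.read_time())
E
```

```text
[[-0.    0.45 -0.89]
 [ 0.   -0.89 -0.45]
 [-1.   -0.    0.  ]]
[0.53746291 0.10736044 0.33      ] [ 0.24915792  0.52296296 -0.76200251  1.66985486  0.39529432  1.10935838
  0.69484443] [ 0.17705593  0.88196013 -0.61792387  1.67636387  0.66890292  0.80555895
  0.57193123] [ 0.18342406  0.53940804 -0.77644429  2.06239628  0.55275359  0.75532565
  0.38119778]
2.5833
3.35
[0.53747216 0.10739152 0.32999984] [-0.85883702  0.86170516 -0.91782915] 3.55
```

View pics/w1b.png

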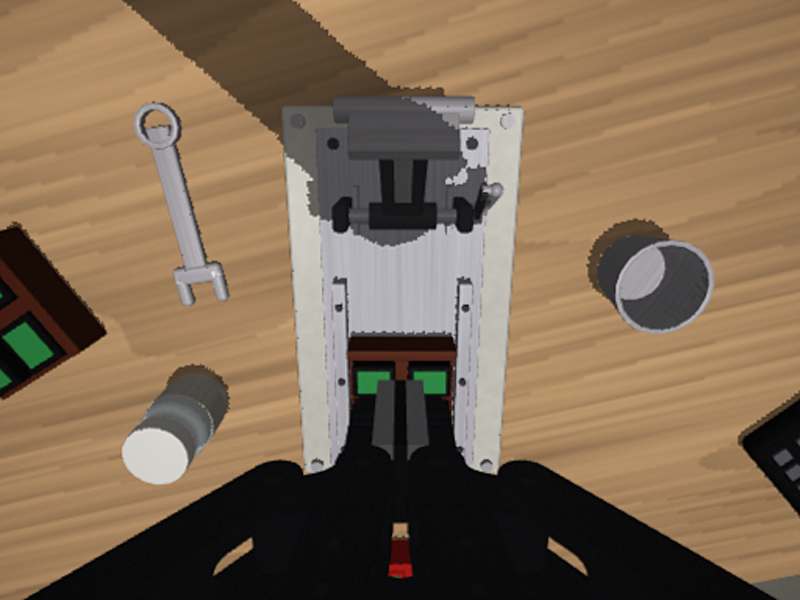

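Run:
```python
import cv2
im=cv2.imread("pics/w1.png")
cv2.imwrite("pics/w1c.png",cv2.resize(im[55:150,175:345],None,fx=4.5,fy=4.5,interpolation=cv2.INTER_CUBIC))
cv2.imwrite("pics/w1d.png",cv2.resize(im[170:310,180:340],None,fx=4,fy=4,interpolation=cv2.INTER_CUBIC))
```

```text
(no output)
```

View pics/w1c.png

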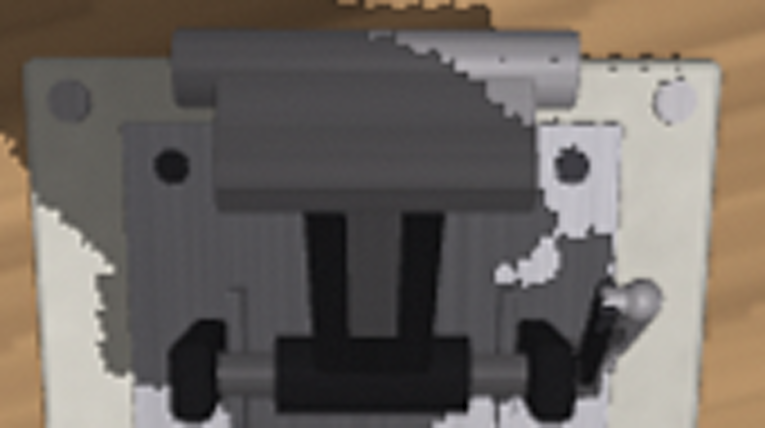

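View pics/w1d.png

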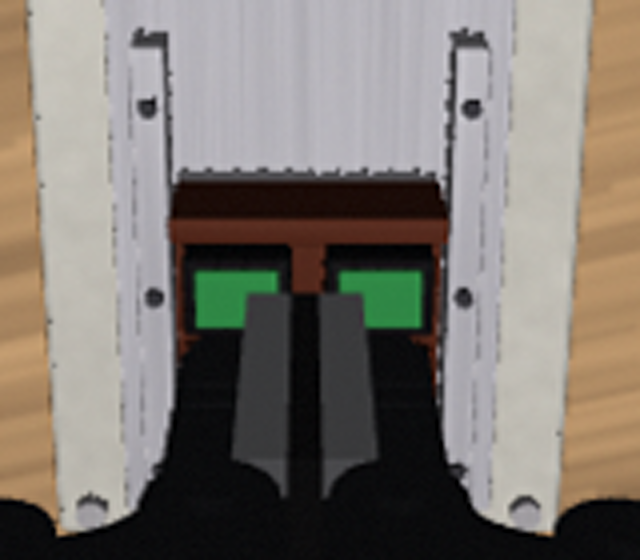

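```bash
cat > fit.py <<'E'
from h import *
src=lambda P,s,o:(np.array(P)+.5)/s-.5+o
W=camera_info("wrist"); d=np.load("w1.npz"); M=np.eye(4);M[:3,:3]=Ro.from_quat(d["r"]).as_matrix();M[:3,3]=d["a"]
Ti=np.linalg.inv(M@W["T_tool_cam"]); CI["w"]=dict(W,R=Ti[:3,:3],t=Ti[:3,3])
o=(175,55);o2=(180,170)
obs=[]
def add(n,fn,px): obs.append((n,fn,px))
top=src([(183,28),(435,92),(50,484),(316,554)],3.8,(170,155))
sc=src([(165,572),(45,303),(738,405),(572,172)],5,(225,155))
B=lambda q:[(.23,.085,q[3]),(.23,-.085,q[3]),(-.07,.085,q[3]),(-.07,-.085,q[3])]
bar=lambda q:[(-.062,.032,q[4]+.091),(-.062,-.032,q[4]+.091)]
add("top",B,top);add("scene",B,sc)
add("top",bar,src([(94,518),(212,549)],3.8,(170,155)));add("scene",bar,src([(728,128),(640,45)],5,(225,155)))
add("w",lambda q:B(q)[2:],src([(720,62),(24,60)],4.5,o))
add("w",bar,src([(578,70),(173,68)],4.5,o))
add("w",lambda q:[(0,.026,q[4]),(0,-.026,q[4])],src([(500,375),(240,375)],4.5,o))
add("w",lambda q:[(.1195-q[5],.04,.05),(.1195-q[5],-.04,.05)],src([(448,219),(170,219)],4,o2))
add("w",lambda q:[(.1195-q[5],.04,.02),(.1195-q[5],-.04,.02)],src([(440,181),(175,181)],4,o2))
add("w",lambda q:[(.052,.0415,.034),(.052,-.0415,.034)],src([(458,47),(167,47)],4,o2))
def f(q): return np.concatenate([proj(n,T(q,np.array(fn(q))))-p for n,fn,p in obs]).ravel()
s=least_squares(f,[.5,.1,-.25,.01,.058,.03],loss='soft_l1'); print(s.x.round(4)); print(f(s.x).reshape(-1,2).round(1).tolist())
E
python3 fit.py
```

```text
[ 0.511   0.115  -0.2517  0.0056  0.0534  0.0213]
[[0.2, -1.3], [0.6, -1.3], [-0.3, -0.7], [0.4, 0.4], [-1.5, 0.2], [-0.9, 1.5], [0.6, -0.1], [1.3, 0.2], [0.0, -2.9], [0.6, -2.4], [-0.5, -0.3], [3.5, -1.1], [0.0, -0.9], [0.1, -0.7], [-0.3, -0.2], [0.1, 0.1], [-3.1, -0.1], [4.1, -0.2], [0.9, 0.2], [-0.5, 0.1], [0.3, -0.1], [0.7, -0.2], [-0.3, -0.1], [-0.9, -0.2]]
```

```bash
sed -i 's/^P0=.*/P0=[.511,.115,-.2517]/' h.py
cat >> h.py <<'E'
ux=np.array([np.cos(P0[2]),np.sin(P0[2]),0])
def W_(x,y,z): return T(P0,[x,y,z])[0]
def dk(p):
    d=np.array(p)-np.array([P0[0],P0[1],0]); return np.array([d@ux, -d[0]*ux[1]+d[1]*ux[0], d[2]])
E
python3 - <<'E'
from h import *
from station import arm
print(arm.read_opening(), arm.read_time())
arm.movep(W_(.070,0,.19),ori(P0[2]))
arm.line_to(W_(.070,0,.111),velocity=.1)
arm.pause(.2)
b=np.mean([arm.read_ft_force() for _ in range(3)],0); print(b,dk(arm.read_tool_pos()),arm.read_time())
for x in np.arange(.072,.100,.001):
    t=arm.read_time(); arm.line_to(W_(x,0,.111),velocity=.03); f=(arm.read_ft_force()-b)
    print(x.round(4),(f@ux).round(2),f[2].round(2),dk(arm.read_tool_pos())[0].round(4),round(arm.read_time()-t,3))
    if f@ux<-3: break
E
```

```text
0.006039881400692871 3.55
[-3.72006219e-04  3.83174069e-01 -5.29025397e-01] [0.07032006 0.00016053 0.11166746] 5.3333
0.072 0.11 0.73 0.0723 0.25
0.073 -0.11 0.64 0.0731 0.25
0.074 0.25 0.57 0.0741 0.25
0.075 0.03 1.03 0.0751 0.25
0.076 0.14 0.77 0.0761 0.25
0.077 0.3 0.7 0.0771 0.25
0.078 0.44 0.7 0.0781 0.25
0.079 0.61 1.77 0.0791 0.25
0.08 0.54 1.17 0.0801 0.25
0.081 0.63 0.07 0.0811 0.25
0.082 0.33 0.41 0.0821 0.25
0.083 -0.47 0.97 0.0831 0.25
0.084 0.11 0.95 0.0841 0.25
0.085 -0.16 -0.32 0.0851 0.25
0.086 0.24 0.44 0.0861 0.25
0.087 -0.82 -0.27 0.0868 0.25
0.088 -3.88 2.42 0.087 0.25
```

Run:
```python
from h import *
from station import arm
b=np.array([0,.383,-.53]); x=.088; st=.001
while x<.116:
    x+=st; arm.line_to(W_(x,0,.111),velocity=.03); f=(arm.read_ft_force()-b); a=dk(arm.read_tool_pos())
    print(round(x,4),(f@ux).round(2),f[2].round(2),a.round(4),round(arm.read_time(),2))
    if f@ux<-9.5: break
    st=.0005 if f@ux<-6 else .0015 if x<.103 else .001
arm.pause(.3); f=(arm.read_ft_force()-b);print(f@ux,dk(arm.read_tool_pos()))
from station import snapshot
cv2.imwrite("pics/top1.png",snapshot("top"))
im=snapshot("scene");cv2.imwrite("pics/sc1.png",cv2.resize(im[155:275,225:385],None,fx=5,fy=5,interpolation=cv2.INTER_CUBIC))
```

```text
0.089 -4.47 1.73 [8.89e-02 1.00e-04 1.11e-01] 9.83
0.0905 -1.22 0.41 [0.0909 0.     0.1109] 10.08
0.092 -1.69 0.69 [ 9.24e-02 -1.00e-04  1.11e-01] 10.33
0.0935 -1.06 0.8 [ 9.380e-02 -1.000e-04  1.109e-01] 10.58
0.095 -2.48 1.04 [ 9.530e-02 -1.000e-04  1.109e-01] 10.83
0.0965 -1.88 0.88 [ 9.68e-02 -1.00e-04  1.11e-01] 11.08
0.098 -1.68 0.18 [ 9.83e-02 -1.00e-04  1.11e-01] 11.33
0.0995 -1.35 -0.18 [ 9.98e-02 -1.00e-04  1.11e-01] 11.58
0.101 -1.38 -0.54 [ 1.012e-01 -1.000e-04  1.109e-01] 11.83
0.1025 -1.6 -0.22 [ 0.1027 -0.      0.111 ] 12.08
0.104 -1.47 -0.39 [ 0.1042 -0.      0.111 ] 12.33
0.105 -1.8 0.16 [ 1.051e-01 -1.000e-04  1.110e-01] 12.58
0.106 -1.6 -0.57 [0.1061 0.     0.111 ] 12.83
0.107 -1.48 0.19 [0.1072 0.     0.111 ] 13.08
0.108 -2.62 -0.87 [ 0.1082 -0.      0.111 ] 13.33
0.109 -3.12 1.12 [1.086e-01 1.000e-04 1.110e-01] 13.58
0.11 -4.24 2.84 [1.088e-01 1.000e-04 1.110e-01] 13.83
0.111 -7.7 4.15 [1.089e-01 1.000e-04 1.110e-01] 14.08
0.1115 -7.81 5.37 [1.09e-01 1.00e-04 1.11e-01] 14.33
0.112 -8.41 5.61 [0.1091 0.0002 0.111 ] 14.58
0.1125 -9.95 6.29 [0.1091 0.0002 0.111 ] 14.83
-8.836796993578554 [0.10913242 0.0001851  0.11099763]
```

View pics/sc1.png

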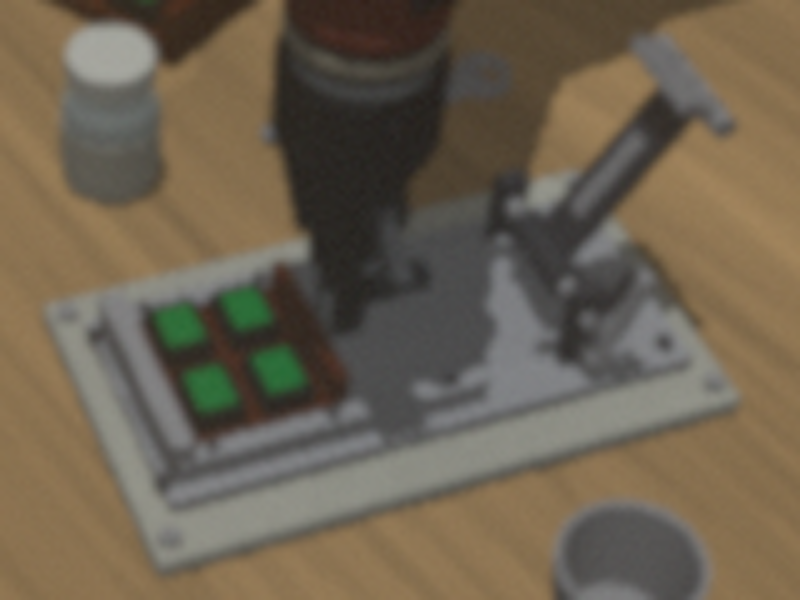

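Run:
```python
from h import *
from station import arm
q=ori(P0[2])
arm.line_to(W_(.092,0,.111),velocity=.06)
arm.line_to(W_(.085,0,.27),velocity=.2)
arm.line_to(W_(-.098,0,.27),velocity=.2)
arm.line_to(W_(-.098,0,.211),velocity=.12)
arm.pause(.2)
b=np.mean([arm.read_ft_force() for _ in range(3)],0); print(b,dk(arm.read_tool_pos()),arm.read_time())
for x in np.arange(-.094,-.06,.0015):
    arm.line_to(W_(x,0,.211),velocity=.03); f=(arm.read_ft_force()-b)
    print(x.round(4),(f@ux).round(2),f[2].round(2),dk(arm.read_tool_pos()).round(4),round(arm.read_time(),2))
    if f@ux<-1.8: break
np.save("b.npy",b)
```

```text
[-0.01559623  0.52543614 -0.35031693] [-0.09760155  0.00032004  0.21167918] 18.575
-0.094 -0.12 0.78 [-0.0936 -0.      0.2112] 18.86
-0.0925 0.14 0.17 [-0.0924 -0.      0.211 ] 19.11
-0.091 -0.01 -0.04 [-0.0909  0.      0.211 ] 19.36
-0.0895 -0.06 0.14 [-0.0894  0.      0.211 ] 19.61
-0.088 -0.47 0.6 [-0.0879 -0.      0.211 ] 19.86
-0.0865 -0.81 0.22 [-0.0864  0.      0.211 ] 20.11
-0.085 0.58 -0.24 [-0.0849 -0.      0.211 ] 20.36
-0.0835 -0.44 0.22 [-0.0834 -0.      0.211 ] 20.61
-0.082 -0.39 -0.0 [-0.0819  0.      0.211 ] 20.86
-0.0805 0.38 0.2 [-0.0804 -0.      0.211 ] 21.11
-0.079 -0.03 -0.87 [-0.079 -0.     0.211] 21.36
-0.0775 -5.24 1.95 [-0.0787  0.      0.2109] 21.61
```

Run:
```python
from h import *
from station import arm,snapshot
b=np.load("b.npy"); R=.11; x0,z0=-.0788,.211
for th in np.arange(.03,.90,.035):
    a=th-.6; tx=np.sin(a)*R-np.sin(-.6)*R; tz=np.cos(a)*R-np.cos(-.6)*R
    arm.line_to(W_(x0+tx+.0008*np.cos(a),0,z0+tz-.0008*np.sin(a)),velocity=.04); f=arm.read_ft_force()-b
    print(th.round(3),(f@ux).round(2),f[2].round(2),np.linalg.norm(f).round(1),dk(arm.read_tool_pos()).round(4),round(arm.read_time(),2))
    if np.linalg.norm(f)>14: print("high"); break
    if th>.7 and abs(f@ux)<.8: break
im=snapshot("scene");cv2.imwrite("pics/sc2.png",cv2.resize(im[135:275,225:385],None,fx=4.2,fy=4.2,interpolation=cv2.INTER_CUBIC))
```

```text
0.03 -4.69 -0.18 4.7 [-7.690e-02 -2.000e-04  2.128e-01] 21.86
0.065 -6.17 1.6 6.4 [-0.0738 -0.0003  0.2148] 22.11
0.1 -6.52 2.74 7.1 [-7.060e-02 -2.000e-04  2.169e-01] 22.36
0.135 -6.92 4.86 8.6 [-6.730e-02 -2.000e-04  2.188e-01] 22.61
0.17 -8.31 5.19 9.8 [-6.370e-02 -1.000e-04  2.206e-01] 22.86
0.205 -6.24 5.23 8.1 [-0.0598 -0.      0.2222] 23.11
0.24 -5.57 4.87 7.6 [-0.0557  0.      0.2237] 23.36
0.275 -4.4 4.11 6.0 [-5.150e-02  1.000e-04  2.248e-01] 23.61
0.31 -3.47 2.79 4.5 [-4.720e-02  1.000e-04  2.259e-01] 23.86
0.345 -2.58 1.9 3.3 [-4.320e-02  1.000e-04  2.269e-01] 24.11
0.38 -2.29 2.54 3.5 [-0.0393 -0.      0.2278] 24.36
0.415 -1.94 1.33 2.4 [-0.0355 -0.      0.2285] 24.61
0.45 -2.14 1.54 2.8 [-3.170e-02 -1.000e-04  2.292e-01] 24.86
0.485 -1.44 0.73 1.7 [-2.790e-02 -1.000e-04  2.296e-01] 25.11
0.52 -1.2 1.98 2.4 [-2.410e-02 -1.000e-04  2.299e-01] 25.36
0.555 -0.49 0.76 1.0 [-2.030e-02 -1.000e-04  2.301e-01] 25.61
0.59 -0.58 0.45 1.1 [-1.640e-02 -1.000e-04  2.302e-01] 25.86
0.625 -0.45 0.5 0.9 [-1.260e-02 -1.000e-04  2.301e-01] 26.11
0.66 0.19 0.76 0.8 [-8.900e-03 -1.000e-04  2.299e-01] 26.36
0.695 0.13 0.47 0.5 [-5.100e-03 -1.000e-04  2.296e-01] 26.61
0.73 0.01 0.25 0.6 [-1.300e-03 -1.000e-04  2.291e-01] 26.86
```

View pics/sc2.png

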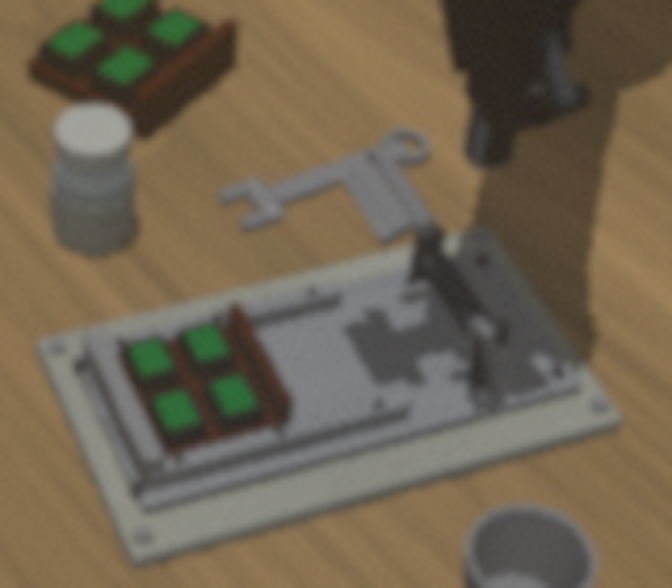

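The stand is upright with its bar ahead of the fingertip, at about (385,195). It may be mid-snap, so I'll look again.

Run:
```python
from h import *
from station import arm,snapshot
arm.pause(.4)
im=snapshot("scene");cv2.imwrite("pics/sc3.png",cv2.resize(im[135:275,225:385],None,fx=4.2,fy=4.2,interpolation=cv2.INTER_CUBIC))
print(arm.read_ft_force())
```

```text
[-0.024388   -0.22966165  0.74151735]
```

View pics/sc3.png

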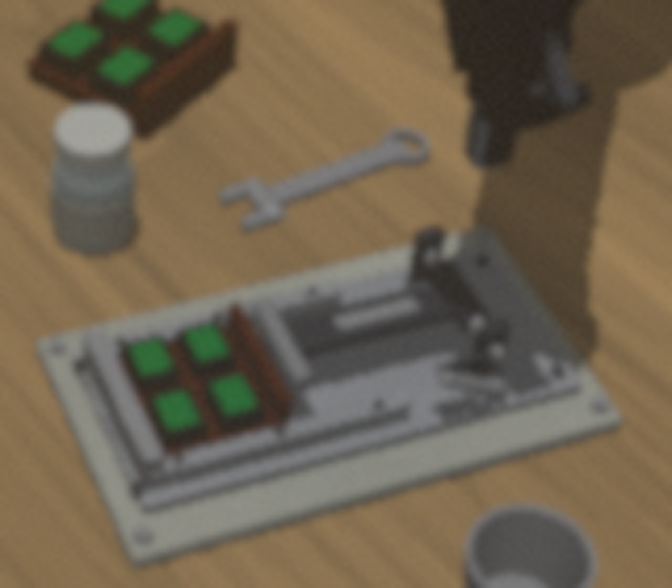

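The stand has snapped down flat behind the carrier, with its bar at about (285,340). Next is the press test.

Run:
```python
from h import *
from station import arm
arm.line_to(W_(.0,0,.25),velocity=.15)
arm.line_to(W_(.107,0,.23),velocity=.2)
arm.line_to(W_(.107,0,.146),velocity=.15)
arm.pause(.2)
b=np.mean([arm.read_ft_force() for _ in range(4)],0); print(b,dk(arm.read_tool_pos()),arm.read_time())
z=.146; ok=False
while z>.108:
    z-=.001; arm.line_to(W_(.107,0,z),velocity=.02); f=arm.read_ft_force()-b
    print(round(z,4),(f@ux).round(2),f[2].round(2),dk(arm.read_tool_pos()).round(4),round(arm.read_time(),2))
    if f[2]>2: break
np.save("b.npy",np.r_[b,z])
```

```text
[-0.67071844  0.35417231 -1.08914652] [0.10745814 0.00041423 0.14727688] 29.25
0.145 1.42 0.61 [ 0.1071 -0.      0.1452] 29.5
0.144 0.48 1.91 [ 1.070e-01 -1.000e-04  1.439e-01] 29.75
0.143 1.11 0.07 [ 0.107  -0.      0.1429] 30.0
0.142 0.97 0.97 [ 0.107  -0.      0.1419] 30.25
0.141 0.95 2.12 [ 0.107  -0.      0.1409] 30.5
```

Run:
```python
from h import *
from station import arm
arm.pause(.3); B=[]
for _ in range(5): arm.pause(.05); B.append(arm.read_ft_force())
b=np.mean(B,0); print(b)
z=.141
while z>.108:
    z-=.001; arm.line_to(W_(.107,0,z),velocity=.02); f=arm.read_ft_force()-b
    print(round(z,4),(f@ux).round(2),f[2].round(2),dk(arm.read_tool_pos()).round(4),round(arm.read_time(),2))
    if f[2]>3: break
np.save("b.npy",np.r_[b,z])
```

```text
[ 0.05350731 -0.08528012 -0.12824331]
0.14 0.13 -0.65 [ 1.069e-01 -1.000e-04  1.399e-01] 31.3
0.139 0.58 -0.25 [ 0.1069 -0.      0.1389] 31.55
0.138 0.04 0.26 [ 0.107  -0.      0.1379] 31.8
0.137 -0.67 0.39 [ 0.107  -0.      0.1369] 32.05
0.136 0.55 0.03 [ 0.107  -0.      0.1359] 32.3
0.135 -0.42 0.21 [ 0.107  -0.      0.1349] 32.55
0.134 0.59 -0.25 [0.1069 0.     0.1339] 32.8
0.133 0.26 0.83 [ 0.107  -0.      0.1329] 33.05
0.132 0.13 -0.23 [ 1.070e-01 -1.000e-04  1.319e-01] 33.3
0.131 0.07 2.32 [1.071e-01 1.000e-04 1.312e-01] 33.55
0.13 -0.73 6.48 [0.1071 0.0002 0.131 ] 33.8
```

Run:
```python
from h import *
from station import arm
d=np.load("b.npy"); b=d[:3]; z=d[3]
def fz(n=4):
    F=[]
    for _ in range(n): arm.pause(.03); F.append(arm.read_ft_force()[2]-b[2])
    return np.mean(F),max(F)
f,_=fz(); print(f)
t0=None
for i in range(20):
    if abs(f-10)>.6:
        z-=np.clip((10-f)/5,-.0008e3,.8)*1e-3
        arm.line_to(W_(.107,0,z),velocity=.02)
    f,m=fz(5); t=arm.read_time(); print(round(z,5),f.round(2),m.round(2),round(t,2))
    if abs(f-10)<1.2:
        t0=t0 or t
        if t-t0>.95: break
    else: t0=None
arm.line_to(W_(.107,0,.150),velocity=.05)
arm.line_to(W_(.06,0,.30),velocity=.2)
arm.pause(.3)
from station import snapshot
print(arm.read_ft_force(),arm.read_time())
im=snapshot("scene");cv2.imwrite("pics/sc4.png",cv2.resize(im[135:275,225:385],None,fx=4.2,fy=4.2,interpolation=cv2.INTER_CUBIC))
a=arm.read_tool_pos();r=arm.read_eef_rot();im=snapshot("wrist")
np.savez("w2.npz",a=a,r=r);cv2.imwrite("pics/w2.png",cv2.resize(im,None,fx=1.5625,fy=1.5625,interpolation=cv2.INTER_CUBIC))
```

```text
5.6180097179563395
0.1292 9.1 9.96 34.35
0.12902 10.22 10.58 34.77
0.12902 9.7 10.03 34.93
0.12902 9.94 10.3 35.1
0.12902 9.91 10.3 35.27
0.12902 9.67 9.96 35.43
[0.21364233 0.11154072 0.52139634] 37.2333
```

View pics/sc4.png

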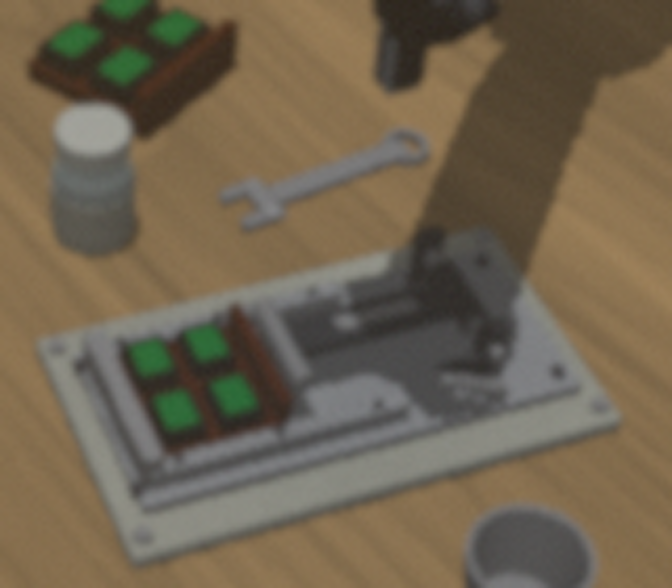

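View pics/w2.png

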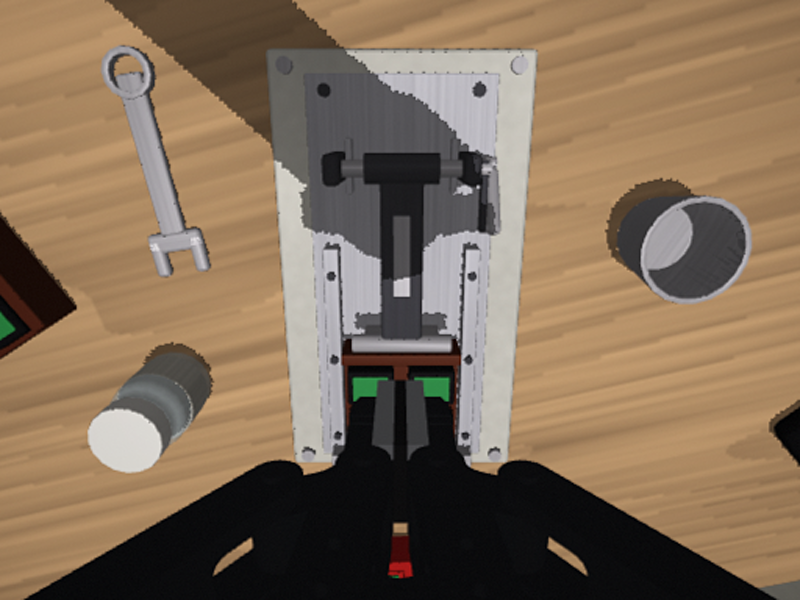

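The wrist view shows the stand lying level, its bar at about (400,345) just behind the carrier's back wall. The arm touches nothing, and the cup, jar and wrench look undisturbed.

```bash
python3 -c "
from station import ticket,arm
print(arm.read_time()); print(ticket.finish_job())"
```

```text
37.3333
the job is handed in; nothing more can be done
None
```

The job was done in the order asked and handed in at 37.3 s, with the robot touching nothing.

- **Carrier:** I pushed it about 21 mm until it stopped against the end stop. The highest reading along the push was 10 N, about 12 N in all counting the upward rub. Its back face ended at about dock x 120 mm (home is 119.5 mm).
- **Stand:** I pushed the bar along its arc. The reading peaked at 9.8 N, and the stand snapped flat behind the carrier. The contact height when pressing put the hinge at about H = 52 mm; the camera fit had given 53 mm.
- **Press test:** I held 9.7 to 10.2 N down on the bar for about 1 s, then lifted clear.
- **Last pictures:** The stand lies level behind the carrier, and the cup, jar and wrench look undisturbed. By then the force readings were back near zero.

One check disagreed: my first force zero before the press was taken while the arm was still settling, so it was about 1 N off. I took it again before contact.

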